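Hang the sample basket, then hold the photometer's sprung shutter half open

TASK

Hang the wire sample basket by its handle on the hook in the photometer's open bay and let go of it while the shutter is still shut. Then slide the orange tab of the sprung shutter until the aperture is half open (pointer at the yellow mark) and finish while still holding the tab there, because the spring shuts it as soon as it is let go. Leave the glassware and bottles standing where they are.

Things in the scene. Friction and masses are not known exactly. Their poses are not given: they have to be found in the camera images.
- basket_grip (a point): centre of the green square grip post (14 x 14, 45 tall) that stands on top of the wire sample basket's handle; this is where to grasp, 130.5 above the basket's underside. The post's faces lie along the basket's own x and y axes. The basket stands on the table, 56 x 56 mm, cage 50 tall with an amber vial inside (top of the vial 47 above the underside), about 160 g (110 to 230 g). Symmetric under a half turn.
- basket_bar (a point): middle of the basket's handle bar, 105 above its underside, 25.5 straight below basket_grip: a steel bar 6 thick, 53 long along the basket's own y axis, carried by an upright leg at each end. Below it, between the legs, the opening is 47 wide and about 50 high (down to the cage's rim).
- basket: the whole wire basket with its handle; origin at the centre of its underside, z up along the handle
- hook: the fixed red hook (round bar 8 thick) over the photometer's open bay; origin on the bar's axis in the lowest part of the hook. From there it slopes up to the free tip at x = -30, z = +22 (own axes, which turn with the photometer; -x points roughly to the robot) and back up to its column at x = +60, z = +25.
- hook_seat (a point): where the middle of the handle bar comes to lie when the basket hangs: 7 above the hook's lowest point, 167 above the table. x, y axes are the photometer's own. To get past the tip the bar's middle must be at least 22 higher than this point. With the bar here the basket's underside is 105 lower, about 40 above the bay's floor; the bay is open to the front (-x), its side wall is 75 to the -y side and the column 60 to the +x side.
- photometer: fixed beige and blue photometer, 200 (x) x 440 (y), placed with its front to the robot; origin at the centre of its underside, yaw up to 0.2 rad either way. Its -y part (290 long) is the lamp housing with a deck 100 high, a hood 25 high along the deck's +x edge, and a lit yellow aperture 80 long in the deck under a dark shutter plate; its +y part (150 long) is the open sample bay, floor 20 high, with the hook
- tab_center (a point): centre of the upright orange tab that moves the shutter, half-way up, 127.5 above the table; the tab is 34 (photometer's x) x 14 (its y) x 45 tall, its underside 105 above the table; the guide rails beside it (40 away) and the deck lie below that or at most 3 above it. An orange pointer runs from it towards -x to a scale on the deck with a black mark (shut), a yellow mark 40 further (half), a black mark 80 further (fully open).
- shutter (a joint): how far the shutter is open, in m: 0 shut, 0.08 fully open, 0.04 half. The tab slides along the photometer's own -y direction (to the right seen from the robot). A spring always pushes it shut: about 3 N when shut, 7 N at half, 11 N fully open, friction about 0.3 N; it snaps shut if let go.
- beaker: bystander: small open glass beaker, 54 wide, 60 tall; origin at the centre of its underside
- jar: bystander: amber jar with white cap, 50 wide, 65 tall; origin at the centre of its underside
- flask_a: bystander: clear glass volumetric flask with a blue stopper, round body 64 wide, neck 16 wide, 168 tall; origin at the centre of its underside
- flask_b: bystander: clear glass volumetric flask with a white stopper, round body 64 wide, neck 16 wide, 168 tall; origin at the centre of its underside
- flask_c: bystander: clear glass volumetric flask with a blue stopper, round body 64 wide, neck 16 wide, 168 tall; origin at the centre of its underside
- reagent: bystander: white reagent bottle with red cap, 60 wide, 130 tall; origin at the centre of its underside
Mind the look-alikes: they are no part of the job. Leave any turquoise look-alike of the basket alone.

How it is judged:
By the outcome, as a careful person would: the job done as asked, in the order asked, and still so for the second after the job is handed in, while the arm keeps its last pose, push and grip.
It also fails if it takes over 51 s, if anything falls off the work surface, if the arm or the gripper's body presses on something with over 40 N, if the wrist force passes 120 N, or if a joint passes its speed limit or range.

ROBOT

A 6-joint arm with a two-finger parallel gripper is mounted at the origin on the work surface. World frame = base frame: x ahead of the robot, y to its left, z up, the work surface at z = 0. Lengths are in m, angles in degrees, forces in N, time in s.
With the tool pointing down it reaches from about 0.3 to 0.875 m from the base axis. Payload 6.4 kg.
Tool frame: the origin (TCP) lies at the very end of the fingers, on their centre line; the grasp point (between the pads) lies 19 mm behind it; z points along the fingers, y is the line along which they close (so a half turn about z gives the same grasp; the last joint's range is limited). The gripper opens to 85 mm and grips with 20 to 120 N. Pads are 22 mm wide; open, the fingers measure 114 mm over their backs; the gripper's body (76 mm by 85 mm) begins 54 mm behind the grasp point. The pads swing forward as they close: fully open they stand 13 mm farther back than shut.
Start: joints at [64.842, 10.359, 92.074, -0, 77.567, -11.82], TCP at [0.133, 0.56, 0.231] pointing down, gripper open.
Joint ranges: [-171.53, 171.53], [-51.25, 118.39], [17.06, 147.69], [-65.23, 245.23], [0, 150.52], [-178.68, 178.68]. Speed limits (degrees/s): [147.25, 147.25, 172.46, 180, 180, 180].

INTERFACE

Orientations are given as [roll, pitch, yaw] about the fixed x, y, z axes, in that order (R = Rz(yaw) Ry(pitch) Rx(roll)).
In Python, from plant import * gives the robot as it stands. The module is installed in compiled form; this text tells all that it offers.
- The arm moves only by the tool play_rows, never from a script. Its argument "motion" is text: rows parted by semicolons, each of 5 numbers parted by spaces: the finger opening in m, from 0 to 0.0854, then the shift along the tool's x, y, z in m, then the turn about the tool's z in rad. In form: claw dx dy dz roll; .... A call has 1 to 20 rows; each row is the pose to reach, as a shift and turn from the pose commanded when the call began, along the tool's axes at that moment; what a row does not reach only later rows make up. A row lasts 1/10 s, in which the tool goes at most 50 mm and 8.59 degrees, less where a joint would pass 70% of its speed; a pose out of reach is approached as far as the arm can. A call with a gripper value outside its range is refused whole. The fingers move at their own pace and stop on an object; "grip_force" is the grip in N (left out, the last holds). Time passes only in rows, so rows that repeat a pose let the fingers close. It gives the time, the measured TCP pose, the force and the opening at its end, in the units of the state.
- read_state(): the state, without advancing time (a new reading comes with each control period).
- snapshot(name): name is "scene" or "top" or "wrist"; returns a dict with "image" (480x640x3 uint8, blue, green, red), "intrinsics" (3x3 intrinsics, pixels), "R" (3x3) and "t" (3): a world point X has camera coordinates R X + t. Camera axes: x right, y down, z forward; pixel columns grow to the right and rows downward; lengths in m; the calibration is good to about 2 mm. A picture is of the moment at which its call begins. There is no depth.
- job_done(): hands the job in, once; it reports no verdict.
The state is a dict: "time_s": time; "joints": joint angles; "qd": joint speeds; "tau": joint torques, N m; "tool_pos": TCP position; "eef_rot": TCP orientation; "contact_force": force on the tool from outside, world axes, zero at the start; "ft_torque": the same for the moment, N m; "width": finger opening in m.
Only numpy, scipy, OpenCV 4.12 (cv2) and the standard library are available. Lean on these libraries where they do the work, as an engineer would, in place of code of your own. Each camera call takes 0.05 s, during which the arm holds its last target. There are 200 camera calls.

## Working session

There is one attempt and no reset: what is moved stays moved. The work goes in short steps, Python scripts to look and compute and a tool call to move; the robot and the scene stay as the last step left them, time stands still between calls to the robot, and variables do not carry over. Pictures are saved under pics/ and viewed, on a budget of 10 in all, crops included, one or two more only if the job needs it, and the job is handed in when it is done.

Besides the shell and the picture viewer there is one more tool, called after ">>>" by a JSON object that holds its "fn" and its "kwargs", one argument or row to a line. play_rows: Moves the arm, as the interface text tells. Its arguments: {"type":"object","properties":{"motion":{"type":"string"},"grip_force":{"type":"number"}},"required":["motion"]}

```bash
mkdir -p pics
cat > h.py <<'E'
from plant import *
import numpy as np, cv2, pickle
def grab(n,tag):
    s=snapshot(n); pickle.dump(s,open(f'{tag}.pkl','wb')); cv2.imwrite(f'pics/{tag}.png',s['image']); return s
def load(tag): return pickle.load(open(f'{tag}.pkl','rb'))
def ray(s,u,v,z):
    K,R,t=map(np.array,(s['intrinsics'],s['R'],s['t'])); c=-R.T@t
    d=R.T@np.linalg.inv(K)@[u,v,1]; return c+d*(z-c[2])/d[2]
def proj(s,X):
    p=np.array(s['intrinsics'])@(np.array(s['R'])@np.array(X)+np.array(s['t'])); return p[:2]/p[2]
def tri(obs):
    A=[];b=[]
    for s,u,v in obs:
        K,R,t=map(np.array,(s['intrinsics'],s['R'],s['t'])); P=K@np.c_[R,t]
        for r,w in((0,u),(1,v)):
            q=P[r]-w*P[2]; q=q/np.linalg.norm(q[:3]); A.append(q[:3]); b.append(-q[3])
    x,res,_,_=np.linalg.lstsq(np.array(A),np.array(b),rcond=None); return x,res
E
python3 - <<'E'
from h import *
for n in('scene','top'):
    s=grab(n,n+'0'); print(n,-np.array(s['R']).T@s['t'])
print(read_state())
E
```

```text
scene [0.95260794 0.26640086 0.90792479]
top [0.40869807 0.01964748 1.23370999]
{'time_s': 0.1, 'joints': array([ 6.48406475e+01,  1.03987119e+01,  9.21257153e+01, -9.10296660e-04,
        7.75665194e+01, -1.18204012e+01]), 'qd': array([-0.03905357, -0.02822825, -0.20261859, -0.00140497, -0.0140874 ,
        0.0436441 ]), 'tau': array([ 3.89325351e-04, -4.45873332e+01, -3.52239704e+01, -1.98247235e-04,
        4.02294376e-03,  4.14299745e-05]), 'tool_pos': array([0.13243635, 0.55903594, 0.23046547]), 'eef_rot': array([-1.79910800e+02, -1.77601321e-02,  1.66661232e+02]), 'contact_force': array([0.23716075, 0.72450463, 0.20735519]), 'ft_torque': array([ 0.02513626,  0.03659133, -0.00060705]), 'width': 0.08532450305055797}
```

View pics/scene0.png

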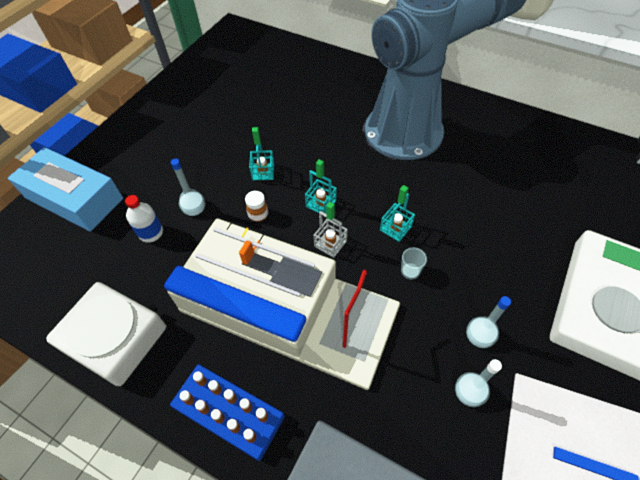

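View pics/top0.png

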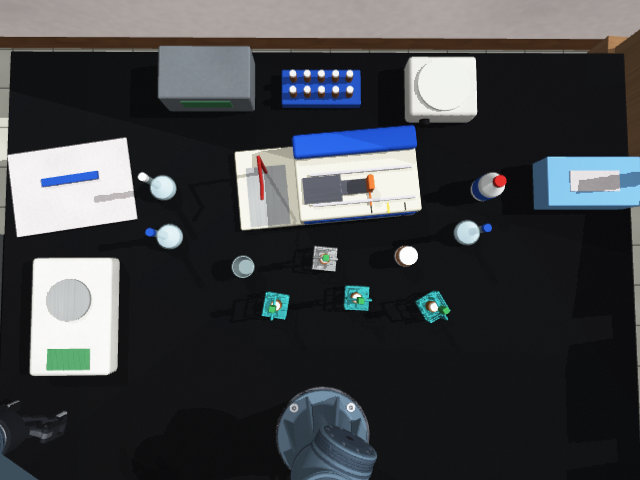

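The scene view shows three turquoise baskets at (262,165), (320,192) and (397,222), plus one grey wire basket at (330,237). In the top view the turquoise ones are at (276,306), (357,298) and (433,307), and the grey one is at (325,259). The description fits the grey one. The tab is at top (371,183) and the red hook at (261,178). Next is one close crop to confirm the choice.

Run:
```python
from h import *
a=load('top0')['image'][120:285,225:425]; b=load('scene0')['image'][190:360,230:410]
A=cv2.resize(a,(800,660),interpolation=cv2.INTER_CUBIC)
# side by side: top crop x3.. scene crop x
A=cv2.resize(a,None,fx=2.9,fy=2.9,interpolation=cv2.INTER_CUBIC)[:, :]
s1=cv2.resize(load('top0')['image'][130:280,230:430],(800,600),interpolation=cv2.INTER_CUBIC)
cv2.imwrite('pics/c_top.png',s1)
cv2.imwrite('pics/c_scene.png',cv2.resize(load('scene0')['image'][195:345,225:425],(800,600),interpolation=cv2.INTER_CUBIC))
```

```text
(no output)
```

View pics/c_top.png

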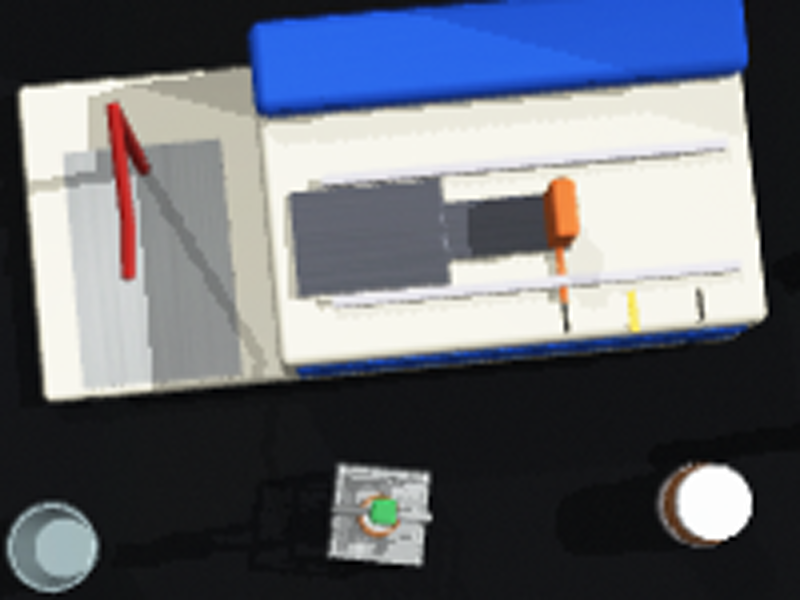

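View pics/c_scene.png

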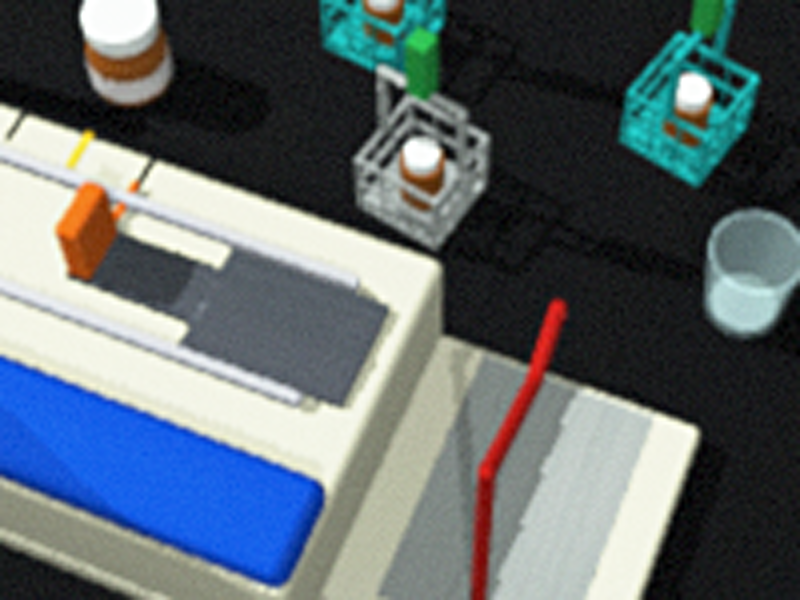

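The crop confirms it: the grey wire basket with the amber vial and green post, at crop (384,512), is the target. The shutter pointer is on the first black mark (shut). Now to compute the poses.

Run:
```python
from h import *
T=load('top0');S=load('scene0')
t=lambda u,v,z:ray(T,230+u/4,130+v/4,z)
def both(a,b): return tri([(T,230+a[0]/4,130+a[1]/4),(S,225+b[0]/4,195+b[1]/4)])
n=lambda d:np.degrees(np.arctan2(d[0],-d[1]))  # yaw: -y axis dir = (sin,-cos)
p=[t(*q) for q in((566,318,.1),(632,311,.1),(700,304,.1))]; print('marks',p,np.linalg.norm(p[2]-p[0]))
fl=t(285,368,.1);fr=t(765,322,.1);print('deck front',fl,fr,np.linalg.norm(fl-fr),n(fr-fl))
a=t(20,90,.02);b=t(47,400,.02);print('bay edge',a,b,np.linalg.norm(a-b),np.degrees(np.arctan2((a-b)[1],(a-b)[0])))
print('tip',both((128,278),(560,303)))
print('col top',both((112,105),(485,470)))
print('tab top c',both((563,187),(92,190)), t(563,187,.15))
# post by colour
def blob(s,lo,hi,box):
    m=cv2.inRange(cv2.cvtColor(s['image'],cv2.COLOR_BGR2HSV),lo,hi);x0,x1,y0,y1=box
    ys,xs=np.nonzero(m[y0:y1,x0:x1]);return xs.mean()+x0,ys.mean()+y0,len(xs),ys.min()+y0,ys.max()+y0
print('post',both((384,512),(422,37)), t(384,512,.153))
g=blob(S,(45,120,60),(75,255,255),(320,340,198,225));h=blob(T,(45,120,60),(75,255,255),(315,335,250,268));print(g,h,tri([(T,h[0],h[1]),(S,g[0],g[1])]),ray(T,h[0],h[1],.15))
for q in((338,464),(430,470),(425,565),(330,557)): print('cage',t(*q,.05))
print('bar ends',t(332,517,.105),t(430,518,.105))
for nm,c in(('beaker',(52,547)),('jar',(715,502))): print(nm,t(*c,.06))
```

```text
marks [array([ 0.5465539, -0.1174467,  0.1      ]), array([ 0.55059047, -0.15638641,  0.1       ]), array([ 0.55463095, -0.1965735 ,  0.1       ])] 0.07953796524139695
deck front [0.51757256 0.04763154 0.1       ] [ 0.54387635 -0.23480224  0.1       ] 0.28365600329558655 5.320756698219996
bay edge [0.70167602 0.21611172 0.02      ] [0.50565977 0.19815799 0.02      ] 0.19683675286999014 5.233295471051842
tip (array([0.55964753, 0.13165439, 0.17693756]), array([2.84422519e-07]))
col top (array([0.65364228, 0.13977959, 0.18405157]), array([1.83264568e-07]))
tab top c (array([ 0.60787021, -0.10311706,  0.1713728 ]), array([6.14027419e-05])) [ 0.61476379 -0.11052007  0.15      ]
post (array([ 0.43179289, -0.00803127,  0.1477015 ]), array([8.50554611e-07])) [ 0.43195799 -0.0084832   0.153     ]
(np.float64(330.2834645669291), np.float64(210.5511811023622), 127, np.int64(202), np.int64(219)) (np.float64(325.6470588235294), np.float64(257.5), 34, np.int64(255), np.int64(260)) (array([ 0.43336428, -0.00775024,  0.12749426]), array([8.78451914e-07])) [ 0.43314028 -0.00778011  0.15      ]
cage [0.46353788 0.0167213  0.05      ]
cage [ 0.45964882 -0.03936202  0.05      ]
cage [ 0.40185409 -0.03592877  0.05      ]
cage [0.40699318 0.0218034  0.05      ]
bar ends [0.43022756 0.02045816 0.105     ] [ 0.42938899 -0.0364316   0.105     ]
beaker [0.41382902 0.18883191 0.06      ]
jar [ 0.43911271 -0.21149328  0.06      ]
```

```bash
cat >> h.py <<'E'
from scipy.spatial.transform import Rotation as Ro
def delta(p,yaw,cmd=None):
    "tool-frame shift and turn from the present (or commanded) pose to TCP p, tool down, world yaw deg"
    st=read_state(); p0=st['tool_pos']; R=Ro.from_euler('xyz',st['eef_rot'],degrees=True).as_matrix()
    d=R.T@(np.array(p)-p0); tr=-np.radians((yaw-st['eef_rot'][2]+180)%360-180)
    print('t',round(st['time_s'],2),'pos',p0.round(4),'rot',st['eef_rot'].round(2),'F',st['contact_force'].round(1),'w',round(st['width'],4),'\n delta',d.round(4),'turn',round(tr,4))
E
python3 -c "
from h import *
delta((.4325,-.008,.23),175.5)"
```

```text
t 0.1 pos [0.1324 0.559  0.2305] rot [-1.7991e+02 -2.0000e-02  1.6666e+02] F [0.2 0.7 0.2] w 0.0853 
 delta [-0.4228 -0.4825  0.0011] turn -0.1543
```

>>> {"fn": "play_rows", "kwargs": {
  "motion": "0.06 -0.423 -0.4825 0 -0.154;0.06 -0.423 -0.4825 0 -0.154;0.06 -0.423 -0.4825 0 -0.154;0.06 -0.423 -0.4825 0 -0.154;0.06 -0.423 -0.4825 0 -0.154;0.06 -0.423 -0.4825 0 -0.154;0.06 -0.423 -0.4825 0 -0.154;0.06 -0.423 -0.4825 0 -0.154;0.06 -0.423 -0.4825 0 -0.154;0.06 -0.423 -0.4825 0 -0.154;0.06 -0.423 -0.4825 0 -0.154;0.06 -0.423 -0.4825 0 -0.154;0.06 -0.423 -0.4825 0 -0.154;0.06 -0.423 -0.4825 0 -0.154;0.06 -0.423 -0.4825 0 -0.154;0.06 -0.423 -0.4825 0 -0.154;0.06 -0.423 -0.4825 0 -0.154",
  "grip_force": 40
}}

```text
time_s: 1.8
tool_pos: [0.4324, -0.0064, 0.2311]
eef_rot: [180.0, -0.0, 175.6]
contact_force: [-0.0, 0.6, 0.4]
width: 0.0601
```

Run:
```python
from h import *
s=grab('wrist','w1'); delta((.4325,-.008,.116),175.5)
print(-np.array(s['R']).T@s['t'], 'post pred',proj(s,(.4325,-.008,.153)))
```

```text
t 1.85 pos [ 0.4325 -0.0064  0.2313] rot [179.99  -0.   175.6 ] F [-0.   0.5  0.2] w 0.0597 
 delta [-1.000e-04 -1.600e-03  1.153e-01] turn 0.0017
[ 0.36169173 -0.0015048   0.3729656 ] post pred [323.60256761 246.38491673]
```

View pics/w1.png

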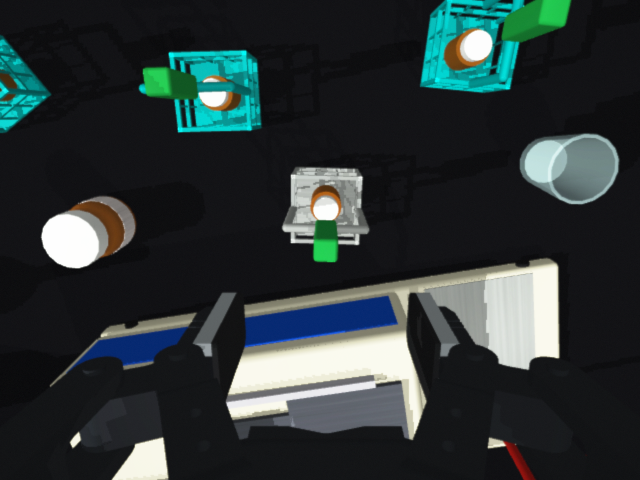

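The wrist view shows the grey basket with its bar from about (286,228) to (367,229) and the post top centre at about (326,250), within 4 px of the prediction.

Run:
```python
from h import *
s=load('w1')
m=cv2.inRange(cv2.cvtColor(s['image'],cv2.COLOR_BGR2HSV),(45,150,130),(75,255,255));m[:,:300]=0;m[:,350:]=0;m[:200]=0;m[275:]=0
ys,xs=np.nonzero(m);print('top face',xs.min(),xs.max(),ys.min(),ys.max(),xs.mean(),ys.mean()); print('post top',ray(s,(xs.min()+xs.max())/2,(ys.min()+ys.max())/2,.153))
a,b=ray(s,286,228,.105),ray(s,367,229,.105);d=b-a;print('bar',a,b,np.linalg.norm(d),(a+b)/2,'yaw',np.degrees(np.arctan2(-d[0],d[1])))
q=[ray(s,*c,.05) for c in((291,169),(361,169))];d=q[1]-q[0];print('cage back',q,np.degrees(np.arctan2(-d[0],d[1])))
```

```text
top face 314 337 239 261 324.97465886939574 250.01559454191033
post top [ 0.43471166 -0.00709921  0.153     ]
bar [ 0.43303891 -0.03372706  0.105     ] [0.4378619  0.02076176 0.105     ] 0.05470185547758805 [ 0.43545041 -0.00648265  0.105     ] yaw -5.058265423299274
cage back [array([ 0.40042441, -0.03156008,  0.05      ]), array([0.40454746, 0.02296286, 0.05      ])] -4.324498736147357
```

>>> {"fn": "play_rows", "kwargs": {
  "motion": "0.06 -0.0015 -0.001 0.03 0;0.06 -0.0015 -0.001 0.06 0;0.06 -0.0015 -0.001 0.085 0;0.06 -0.0015 -0.001 0.105 0;0.06 -0.0015 -0.001 0.115 0;0.06 -0.0015 -0.001 0.115 0;0 -0.0015 -0.001 0.115 0;0 -0.0015 -0.001 0.115 0;0 -0.0015 -0.001 0.115 0;0 -0.0015 -0.001 0.115 0;0 -0.0015 -0.001 0.115 0;0 -0.0015 -0.001 0.115 0;0 -0.0015 -0.001 0.115 0",
  "grip_force": 50
}}

```text
time_s: 3.15
tool_pos: [0.435, -0.0088, 0.1172]
eef_rot: [-180.0, 0.1, 175.5]
contact_force: [-1.1, 1.7, 5.0]
width: 0.013
```

>>> {"fn": "play_rows", "kwargs": {
  "motion": "0 0 0 -0.015 0;0 0 0 -0.035 0;0 0 0 -0.06 0;0 0 0 -0.085 0;0 0 0 -0.103 0;0 -0.008 0.012 -0.103 -0.02;0 -0.02 0.034 -0.103 -0.05;0 -0.034 0.058 -0.103 -0.08;0 -0.049 0.082 -0.103 -0.11;0 -0.063 0.106 -0.103 -0.14;0 -0.075 0.126 -0.103 -0.16;0 -0.082 0.138 -0.103 -0.171;0 -0.086 0.144 -0.103 -0.171;0 -0.086 0.144 -0.103 -0.171;0 -0.086 0.144 -0.103 -0.171;0 -0.086 0.144 -0.103 -0.171"
}}

```text
time_s: 4.75
tool_pos: [0.531, 0.1274, 0.2193]
eef_rot: [-180.0, -0.0, -174.8]
contact_force: [0.2, -0.6, -1.2]
width: 0.0134
```

Run:
```python
from h import *
S=grab('scene','s2');T=grab('top','t2');delta((.592,.1335,.217),-174.7)
c=np.vstack([cv2.resize(S['image'][180:380,230:430],(600,600),interpolation=cv2.INTER_CUBIC)])
cv2.imwrite('pics/c2.png',c)
for X in((.562,.1305,.182),(.592,.1335,.160),(.652,.139,.185)): print(proj(S,X),(proj(S,X)-[230,180])*3)
```

```text
t 4.85 pos [0.5312 0.1275 0.2194] rot [-179.99    0.   -174.77] F [-0.5  0.3 -1.6] w 0.013 
 delta [-0.0611  0.0005  0.0024] turn -0.0013
[363.85560568 270.12435967] [401.56681705 270.37307901]
[357.61606471 289.16301733] [382.84819413 327.489052  ]
[346.11472754 311.29904976] [348.34418263 393.89714928]
```

View pics/c2.png

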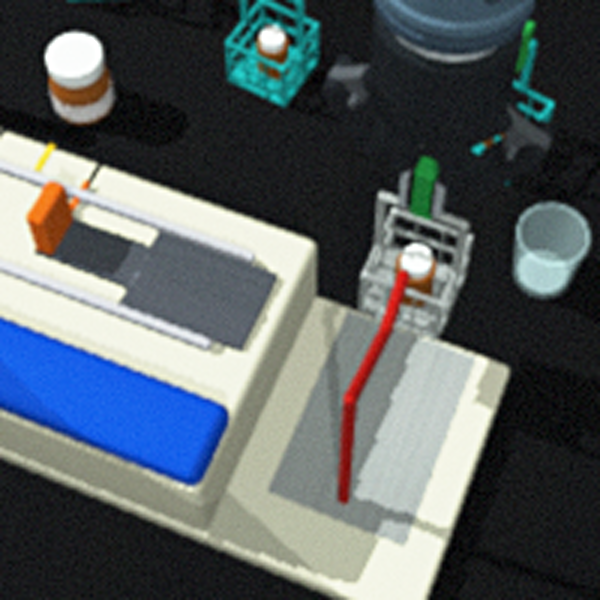

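The crop shows the basket hanging from the gripper in front of the hook. The tip is at (403,272), the low point at about (385,325) and the column top at (350,398). All are within 2 px of my model, so I advance.

>>> {"fn": "play_rows", "kwargs": {
  "motion": "0 -0.008 0 0 0;0 -0.02 0 0 0;0 -0.034 0 0 0;0 -0.047 0 0 0;0 -0.056 0 0 0;0 -0.061 0 0 0;0 -0.061 0 0 0;0 -0.061 0 0.008 0;0 -0.061 0 0.018 0;0 -0.061 0 0.028 0;0 -0.061 0 0.034 0;0 -0.061 0 0.034 0;0 -0.061 0 0.034 0"
}}

```text
time_s: 6.15
tool_pos: [0.592, 0.1337, 0.1852]
eef_rot: [180.0, -0.0, -174.7]
contact_force: [1.1, -0.1, -0.5]
width: 0.0133
```

Run:
```python
from h import *
delta((.592,.1335,.179),-174.7); s=read_state(); print(s['ft_torque'])
```

```text
t 6.15 pos [0.592  0.1337 0.1852] rot [ 1.8000e+02 -2.0000e-02 -1.7472e+02] F [ 1.1 -0.1 -0.5] w 0.0133 
 delta [ 0.0001 -0.0002  0.0062] turn -0.0003
[-0.01496936 -0.01858203 -0.05089737]
```

Lower in small steps while watching for contact.

>>> {"fn": "play_rows", "kwargs": {
  "motion": "0 0 0 0.002 0;0 0 0 0.004 0;0 0 0 0.006 0;0 0 0 0.006 0;0 0 0 0.006 0"
}}

```text
time_s: 6.65
tool_pos: [0.5937, 0.1338, 0.1806]
eef_rot: [-180.0, 0.2, -174.7]
contact_force: [3.9, 0.6, 2.9]
width: 0.0131
```

>>> {"fn": "play_rows", "kwargs": {
  "motion": "0 -0.002 0 0 0;0 -0.003 0 0 0;0 -0.003 0 0.0005 0;0 -0.003 0 0.0005 0;0 -0.003 0 0.0005 0"
}}

```text
time_s: 7.15
tool_pos: [0.5952, 0.134, 0.1795]
eef_rot: [-180.0, 0.0, -174.7]
contact_force: [-0.7, -0.7, 8.7]
width: 0.0134
```

>>> {"fn": "play_rows", "kwargs": {
  "motion": "0.018 0 0 -0.0005 0;0.022 0 0 -0.0005 0;0.03 0 0 -0.0005 0;0.04 0 0 -0.0005 0;0.045 0 0 -0.0005 0;0.045 0 0 -0.0005 0;0.045 0 0 -0.0005 0"
}}

```text
time_s: 7.85
tool_pos: [0.5951, 0.134, 0.1792]
eef_rot: [180.0, -0.0, -174.7]
contact_force: [-0.7, 0.4, 0.5]
width: 0.0448
```

Run:
```python
from h import *
S=grab('scene','s3');delta((.592,.1335,.30),-174.7)
c=cv2.resize(S['image'][180:380,230:430],(600,600),interpolation=cv2.INTER_CUBIC)
cv2.imwrite('pics/c3.png',c)
for X in((.594,.134,.1925),): print((proj(S,X)-[230,180])*3)
```

```text
t 7.9 pos [0.5951 0.134  0.1793] rot [ 180.     -0.   -174.72] F [ 0.3  0.1 -0.1] w 0.045 
 delta [ 0.0032 -0.0002 -0.1207] turn -0.0003
[384.88043648 305.59547015]
```

View pics/c3.png

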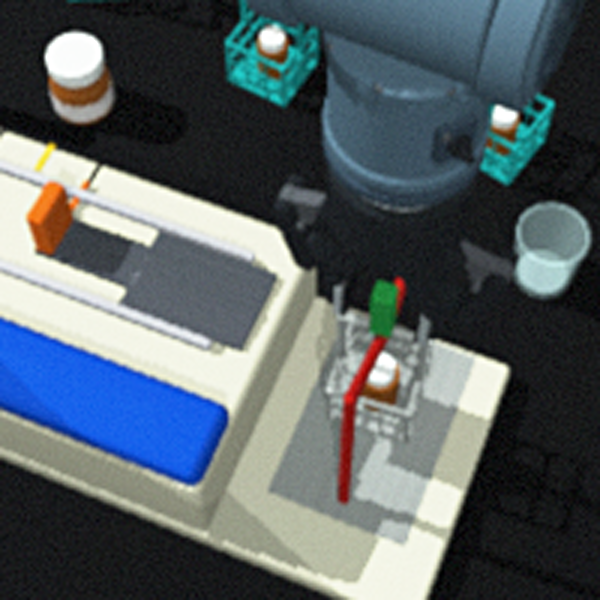

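The basket hangs on the hook, with its post at (383,308) where the prediction gave (385,306). The fingers are open beside it, the shutter is still shut and the measured force is about 0. I retreat upward and move over the tab.

>>> {"fn": "play_rows", "kwargs": {
  "motion": "0.045 0 0 -0.015 0;0.045 0 0 -0.04 0;0.045 0 0 -0.07 0;0.045 0 0 -0.1 0;0.045 0 0 -0.115 0;0.05 0.0005 -0.03 -0.115 0;0.055 0.001 -0.07 -0.115 0;0.06 0.0015 -0.115 -0.11 0;0.06 0.002 -0.16 -0.1 0;0.06 0.0025 -0.2 -0.09 0;0.06 0.003 -0.23 -0.08 0;0.06 0.003 -0.246 -0.07 0;0.06 0.003 -0.246 -0.07 0;0.06 0.003 -0.246 -0.07 0"
}}

```text
time_s: 9.3
tool_pos: [0.6147, -0.1103, 0.2491]
eef_rot: [179.9, -0.0, -174.7]
contact_force: [0.2, -0.9, 0.6]
width: 0.0602
```

Run:
```python
from h import *
s=grab('wrist','w2'); T=grab('top','t3');delta((.6145,-.111,.112),-174.7)
print('tab top pred',proj(s,(.6145,-.111,.15)))
m=cv2.inRange(cv2.cvtColor(s['image'],cv2.COLOR_BGR2HSV),(5,150,120),(20,255,255))
n,l,st,c=cv2.connectedComponentsWithStats(m)
for i in range(1,n):
    if st[i,4]>40: print(st[i],c[i])
b=read_state()
```

```text
t 9.4 pos [ 0.6151 -0.1097  0.25  ] rot [ 1.7999e+02  5.0000e-02 -1.7462e+02] F [ 0.5 -0.2 -0.4] w 0.0599 
 delta [ 0.0008 -0.0013  0.138 ] turn 0.0013
tab top pred [325.21428793 235.32379094]
[325 137   5  14  68] [327.         143.69117647]
[ 316  161   23   87 1456] [326.87774725 212.73557692]
```

View pics/w2.png

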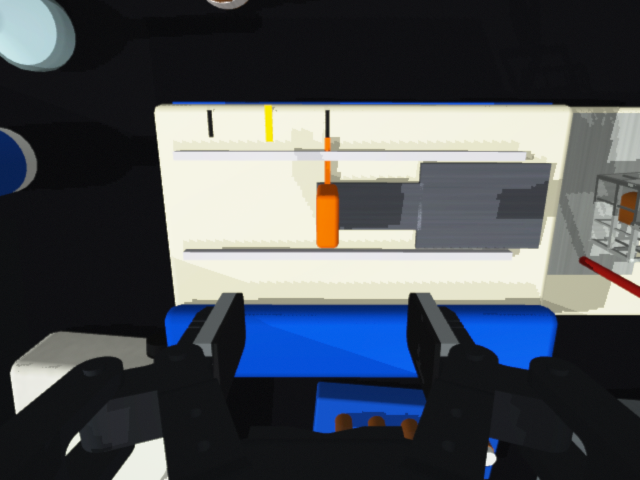

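The wrist view shows the tab top at about (327,230), with its far edge at row 247. The marks are at x = 327 (shut), 269 (yellow) and 210 (fully open), with the pointer at 327. The basket hangs at the right edge of the picture.

Run:
```python
from h import *
s=load('w2')
print(ray(s,327,247.5,.15),ray(s,327.5,215,.15)); [print(u,ray(s,u,124,.1)) for u in(327,269,210)]
e=ray(s,327,247.5,.15)-.017*np.array([.9957,.0924,0]);print('tab',e); delta((e[0],e[1],.113),-174.7)
```

```text
[ 0.62217107 -0.10917758  0.15      ] [ 0.60169046 -0.11081991  0.15      ]
327 [ 0.55011924 -0.11581048  0.1       ]
269 [ 0.5538245  -0.15523603  0.1       ]
210 [ 0.55759267 -0.19533093  0.1       ]
tab [ 0.60524417 -0.11074838  0.15      ]
t 9.4 pos [ 0.6151 -0.1097  0.25  ] rot [ 1.7999e+02  5.0000e-02 -1.7462e+02] F [ 0.5 -0.2 -0.4] w 0.0599 
 delta [ 1.000e-02 -1.000e-04  1.369e-01] turn 0.0013
```

>>> {"fn": "play_rows", "kwargs": {
  "motion": "0.06 0.007 0 0.03 0;0.06 0.007 0 0.065 0;0.06 0.007 0 0.095 0;0.06 0.007 0 0.12 0;0.06 0.007 0 0.136 0;0.06 0.007 0 0.136 0;0 0.007 0 0.136 0;0 0.007 0 0.136 0;0 0.007 0 0.136 0;0 0.007 0 0.136 0;0 0.007 0 0.136 0;0 0.007 0 0.136 0;0 0.007 0 0.136 0",
  "grip_force": 60
}}

```text
time_s: 10.7
tool_pos: [0.6089, -0.1117, 0.1151]
eef_rot: [-180.0, 0.2, -174.7]
contact_force: [-1.0, 3.2, 7.3]
width: 0.0134
```

>>> {"fn": "play_rows", "kwargs": {
  "motion": "0 0 -0.004 -0.001 0;0 0 -0.01 -0.001 0;0 0 -0.018 -0.001 0;0 0 -0.026 -0.001 0;0 0 -0.033 -0.001 0;0 0 -0.038 -0.001 0;0 0 -0.04 -0.001 0;0 0 -0.04 -0.001 0;0 0 -0.04 -0.001 0;0 0 -0.04 -0.001 0"
}}

```text
time_s: 11.7
tool_pos: [0.6124, -0.1506, 0.1152]
eef_rot: [179.9, 0.1, -174.7]
contact_force: [1.5, 6.8, 4.0]
width: 0.0132
```

Run:
```python
from h import *
s=grab('wrist','w3'); T=grab('top','t4')
p=read_state();d=np.array(p['tool_pos'])-[.6089,-.1117,.1151];print('travel',d@[.0924,-.9957,0],p['contact_force'],p['width'],p['time_s'])
m=cv2.inRange(cv2.cvtColor(T['image'],cv2.COLOR_BGR2HSV),(15,100,100),(35,255,255))
a=cv2.resize(T['image'][130:280,230:430],(800,600),interpolation=cv2.INTER_CUBIC)
cv2.imwrite('pics/c4.png',a); cv2.imwrite('pics/w3c.png',cv2.resize(s['image'][0:240,:],(800,300)))
cv2.imwrite('pics/c5.png',np.vstack([cv2.resize(s['image'][0:240,:],(600,225)),cv2.resize(T['image'][155:225,230:420],(600,221),interpolation=cv2.INTER_CUBIC)]))
```

```text
travel 0.03898095504487658 [2.32128718 6.47376973 3.30878301] 0.013460519994639515 11.8
```

View pics/c5.png

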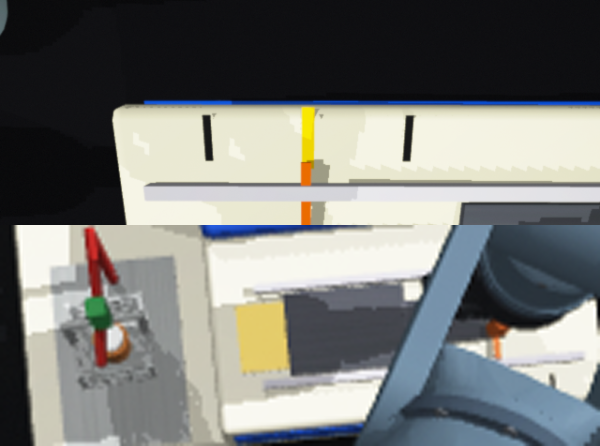

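The pointer at x≈306.5 lines up with the yellow mark at x≈308, about 0.6 mm off. Measured travel is 39.0 mm and the spring force 6.5 N, close to the 7 N given for half open. The basket hangs on the hook. I hold briefly, recheck and hand in.

>>> {"fn": "play_rows", "kwargs": {
  "motion": "0 0 0 0 0;0 0 0 0 0;0 0 0 0 0;0 0 0 0 0;0 0 0 0 0"
}}

```text
time_s: 12.3
tool_pos: [0.6124, -0.1505, 0.1152]
eef_rot: [179.9, 0.1, -174.7]
contact_force: [1.5, 7.1, 3.6]
width: 0.013
```

Run:
```python
from h import *
p=read_state();d=np.array(p['tool_pos'])-[.6089,-.1117,.1151];print('travel',d@[.0924,-.9957,0],p['contact_force'],p['width'],p['time_s'])
s=grab('wrist','w4');h=cv2.cvtColor(s['image'],cv2.COLOR_BGR2HSV)
for n,lo,hi in(('ptr',(5,150,120),(19,255,255)),('yel',(22,150,120),(35,255,255))):
    m=cv2.inRange(h,lo,hi);m[190:]=0;ys,xs=np.nonzero(m);print(n,xs.mean(),len(xs))
A=load('scene0')['image'].astype(int);B=snapshot('scene')['image'].astype(int)
for nm,(x,y) in dict(jar=(256,206),beaker=(413,263),fa=(190,203),fb=(472,389),fc=(482,332),re=(148,225)).items(): print(nm,abs(A-B)[y-15:y+15,x-12:x+12].mean().round(1))
print(job_done())
```

```text
travel 0.03899698513714297 [1.49717485 7.05978401 3.60102735] 0.013000354827870934 12.3
ptr 326.0268817204301 186
yel 328.12833545108003 787
jar 6.6
beaker 3.3
fa 52.9
fb 1.9
fc 2.2
re 3.5
the job is handed in; nothing more can be done
None
```

Run:
```python
from h import *
A=load('top0')['image'].astype(int);B=load('t4')['image'].astype(int)
for n,(x,y) in dict(flask_a=(467,232),flask_a_stopper=(487,228),reagent=(488,186)).items(): print(n,abs(A-B)[y-10:y+10,x-10:x+10].mean().round(1))
```

```text
flask_a 2.7
flask_a_stopper 1.1
reagent 2.6
```

The job is handed in at 12.3 s on the robot's clock. The grey wire basket hangs by its handle on the hook, released while the shutter was shut, and the gripper is still holding the orange tab at the half-open mark.

- **Basket:** the picture after release showed it hanging with the tool force at about 0 N. A later top view, taken with the shutter open, still showed it on the hook.
- **Shutter:** measured travel is 39.0 mm and the force along the slide about 7 N, which fits half open. In the wrist picture the pointer lies about 2 pixels (1–1.5 mm by eye and scale) from the centre of the yellow mark. That view puts it slightly past half, while the travel reading puts it 1 mm short.
- **Glassware and bottles:** comparing the scene view before and after, all but the first flask (flask_a) looked unchanged. Its patch differed strongly there, most likely because the arm was in front of it. The top view taken with the tab already at half shows flask_a and the reagent bottle unchanged. I did not look at the turquoise baskets again, but the gripper was never lowered near them.

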